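# Tidy the office desk into its trays

### The arm

A 6-joint arm with a two-finger parallel gripper is mounted at the origin on the work surface. World frame = base frame: x ahead of the robot, y to its left, z up, the work surface at z = 0. Lengths are in mm, angles in rad, forces in N, time in s.
With the tool pointing down it reaches from about 350 to 975 mm from the base axis. Payload 7.1 kg.
Tool frame: the origin (TCP) lies at the very end of the fingers, on their centre line; the grasp point (between the pads) lies 19 mm behind it; x points along the fingers, y is the direction in which the jaws open and shut, and the axes are right-handed (so a half turn about x gives the same grasp; the last joint's range is limited). The gripper opens to 88 mm and grips with 3 to 60 N. Pads are 20 mm wide; open, the fingers measure 115 mm over their backs; the gripper's body (75 mm by 178 mm) begins 61 mm behind the grasp point.
Start: joints at [-1.239, 0.423, 1.63, -0, 1.089, -0.019], TCP at [214.797, -586.913, 222.675] pointing down, gripper open.
Joint ranges: [-3, 3], [-0.9, 2.11], [0.09, 2.58], [-1.31, 4.45], [0.11, 2.69], [-2.54, 2.54]. Speed limits (rad/s): [2.39, 2.39, 3.01, 3.14, 3.14, 3.14].

### API

Orientations are given as a rotation vector (axis times angle).
In Python, from workcell import ctrl gives the robot as it stands. The module is installed in compiled form; this text tells all that it offers.
- The arm moves only by the tool carry_out, never from a script. Its argument "commands" is a list of rows, each a list of 6 numbers: the shift along the tool's x, y, z in m, then the turn, a rotation vector about the tool's x, y, z in degrees. In form: [[tx, ty, tz, rx, ry, rz], ...]. A call has 1 to 8 rows; each row shifts and turns the pose as measured when the row begins, along the tool's axes as they then stand; what a row does not reach is not made up. A row lasts 1/8 s, in which the tool goes at most 62.5 mm and 10.7 degrees, less where a joint would pass 70% of its speed; a pose out of reach is approached as far as the arm can. A call with a gripper value outside its range is refused whole. "grip" is the closure, from 0 (fully open) to 1 (shut), set as the call begins (left out, the last holds). The fingers move at their own pace and stop on an object; the grip force is fixed at half the most. Time passes only in rows, so rows that do not move let the fingers close. It gives the time, the measured TCP pose, the force and the opening at its end, in the units of the state.
- ctrl.get_obs(): the state, without advancing time (a new reading comes with each control period).
- ctrl.get_image(name): name is "scene" or "top" or "wrist"; returns a dict with "pixels" (480x640x3 uint8, blue, green, red), "intrinsics" (3x3 intrinsics, pixels), "dist_coeffs" ([k1, k2, p1, p2, k3] as OpenCV has them; the pictures are not rectified), "rvec" (rotation vector, rad) and "tvec" (3), from world to camera coordinates, as OpenCV has them. Camera axes: x right, y down, z forward; pixel columns grow to the right and rows downward; lengths in mm; the calibration is good to about 2 mm. A picture is of the moment at which its call begins. There is no depth.
- ctrl.close_job(): hands the job in, once; it reports no verdict.
The state is a dict: "t": time; "qpos": joint angles; "qvel": joint speeds; "joint_torque": joint torques, N m; "ee_pos": TCP position; "orientation": TCP orientation; "ft_force": force on the tool from outside, world axes, zero at the start; "moment": the same for the moment, N m; "width": finger opening in mm.
Only numpy, scipy, OpenCV 4.12 (cv2) and the standard library are available. Lean on these libraries where they do the work, as an engineer would, in place of code of your own. Each camera call takes 0.05 s, during which the arm holds its last target. There are 200 camera calls.

### The job

Tidy the desk: lay the highlighter and the marker flat on the floor of the pen tray, not one on the other, stand the stamp upright in the stamp tray, and put both tape rolls over the pin of the tape stand, the wide roll at the bottom and the slim one on top. Set things down rather than dropping them, and leave the mug and the stapler where they are.

Things in the scene. Friction and masses are not known exactly. Their poses are not given: they have to be found in the camera images.
- highlighter: Flat grey highlighter with a black cap, lying on its broad side: 110 long (x), 22 wide (y), 16 thick (z). Origin at the centre of its underside; x runs along it towards the cap (cap = last 40 mm). Does not roll.
- marker: Slim white six-sided marker with a black cap, lying down: 124 long plus a 3.5 mm nub on the cap end, 14 across its flats, 16 across its corners. Origin on its long axis at mid-length (7 mm above what it lies on); x runs along it towards the cap; y and z turn with it if it rolls onto another flat.
- stamp: Wooden hand stamp standing on its rubber face: dark block 46 (x) by 30 (y), 20 high, with an upright round handle of 22 diameter in its middle from 20 up to 74 above the underside (brass collar, 27 diameter, only 4 high, at the handle's foot). Origin at the centre of the underside, z up.
- wide_roll: The wide roll of brown tape, lying flat: ring of 62 outer diameter, 32 hole, 20 high. Origin on its axis, at the underside; z up.
- slim_roll: The slim, partly used roll of brown tape, lying flat: ring of 46 outer diameter, 32 hole, 20 high. Origin on its axis, at the underside; z up.
- pen_tray: Pen tray, the large shallow grey open tray, fixed to the desk: 174 (x) by 138 (y) outside, 16 high, walls and floor 4 thick (inside 166 by 130, floor 4 above the desk). Origin at the centre of its underside; x along its long side.
- stamp_tray: Stamp tray, the small square grey open tray, fixed to the desk: 92 by 92 outside, 26 high, walls and floor 4 thick (inside 84 by 84, floor 4 above the desk). Origin at the centre of its underside; x and y along its sides.
- tape_stand: Tape stand, fixed to the desk: round grey foot of 90 diameter, 8 high, with an upright steel pin of 12 diameter in its middle, slightly pointed, whose tip is 60 above the desk. Origin on the pin's axis, at the underside of the foot; z up. A roll slips over the pin with 10 mm to spare on every side; both rolls fit one on the other.
- mug: Bystander: white mug, 76 across (handle sticks out at its +y), 92 high, loose. Origin at the centre of its underside.
- stapler: Bystander: black stapler, 125 long (x), 34 wide, 48 high, loose. Origin at the centre of its underside.
Not all that is in view belongs to the job. What is shaped like the marker but green or red is not meant.

How it is judged:
By the outcome, as a careful person would: the job done as asked, in the order asked, and still so for the second after the job is handed in, with the robot touching nothing.
It also fails if it takes over 128 s, if anything falls off the work surface, if the arm or the gripper's body presses on something with over 40 N, if the wrist force passes 120 N, or if a joint passes its speed limit or range.

## Working session

There is one attempt and no reset: what is moved stays moved. The work goes in short steps, Python scripts to look and compute and a tool call to move; the robot and the scene stay as the last step left them, time stands still between calls to the robot, and variables do not carry over. Pictures are saved under pics/ and viewed, about 12 in all and at most 16, crops included, and the job is handed in when it is done.

Besides the shell and the picture viewer there is one more tool, called after ">>>" as name(argument=value, ...) on one line, values as JSON. carry_out: Moves the arm, as the interface text tells. Its arguments: {"type":"object","properties":{"commands":{"type":"array"},"grip":{"type":"number"}},"required":["commands"]}

```bash
mkdir -p pics
cat > h.py <<'E'
import numpy as np, cv2, pickle
from workcell import ctrl
def grab(n,tag):
    im=ctrl.get_image(n); pickle.dump(im,open(f'pics/{tag}.pkl','wb')); cv2.imwrite(f'pics/{tag}.png',im['pixels']); return im
def load(tag): return pickle.load(open(f'pics/{tag}.pkl','rb'))
def ray(im,uv):
    K=np.array(im['intrinsics'],float);D=np.array(im['dist_coeffs'],float)
    R=cv2.Rodrigues(np.array(im['rvec'],float))[0];t=np.array(im['tvec'],float).reshape(3)
    p=cv2.undistortPoints(np.array([[uv]],float),K,D)[0,0]
    d=R.T@np.array([p[0],p[1],1]);return -R.T@t,d/np.linalg.norm(d)
def plane(im,uv,z):
    c,d=ray(im,uv);return c+d*(z-c[2])/d[2]
def tri(a,ua,b,ub):
    c1,d1=ray(a,ua);c2,d2=ray(b,ub)
    A=np.stack([d1,-d2],1);s=np.linalg.lstsq(A,c2-c1,rcond=None)[0]
    p,q=c1+s[0]*d1,c2+s[1]*d2;return (p+q)/2,np.linalg.norm(p-q)
def proj(im,P):
    return cv2.projectPoints(np.array(P,float).reshape(-1,3),np.array(im['rvec'],float),np.array(im['tvec'],float),np.array(im['intrinsics'],float),np.array(im['dist_coeffs'],float))[0][:,0]
def tool():
    o=ctrl.get_obs();return np.array(o['ee_pos']),cv2.Rodrigues(np.array(o['orientation'],float))[0]
def go(target,yaw=None):
    "shift in tool axes to world target, tool y wanted at world angle yaw (deg, mod 180)"
    p,R=tool();s=R.T@(np.array(target)-p)/1000
    r=np.zeros(3)
    y=np.degrees(np.arctan2(R[1,1],R[0,1]))
    if yaw is None: yaw=y
    d=(yaw-y+90)%180-90
    a=np.radians(y+d);Rt=np.array([[0,np.cos(a),0],[0,np.sin(a),0],[-1,0,0]],float);Rt[:,2]=np.cross(Rt[:,0],Rt[:,1])
    r=np.degrees(cv2.Rodrigues(R.T@Rt)[0].ravel())
    print('pos',p.round(1),'yaw',y.round(1),'shift m',s.round(4),'turn',r.round(2),'d',d.round(1))
E
python3 - <<'E'
from h import *
for n in('scene','top','wrist'):
    im=grab(n,n+'0');c,d=ray(im,(320,240));print(n,c.round(),d.round(2))
print(ctrl.get_obs()); print(tool()[1].round(2))
E
```

```text
scene [1275.  352.  632.] [-0.77 -0.3  -0.56]
top [ 354.   -3. 1002.] [ 0.14  0.02 -0.99]
wrist [ 290. -559.  382.] [-0.25 -0.1  -0.96]
{'t': 0.15, 'qpos': array([-1.23901291e+00,  4.23704461e-01,  1.63050418e+00, -4.98391649e-05,
        1.08856488e+00, -1.89787342e-02]), 'qvel': array([ 0.00073216, -0.00032432, -0.00415987, -0.00112702,  0.00067285,
       -0.00017641]), 'joint_torque': array([ 2.25750832e-04, -5.44987142e+01, -2.73919845e+01,  6.43617986e-02,
        2.05481012e-02, -7.68728569e-05]), 'ee_pos': array([ 214.64403029, -586.53431239,  222.059841  ]), 'orientation': array([ 2.03086078,  0.36113362, -2.03133014]), 'ft_force': array([-0.063489  ,  0.42018254, -0.17970446]), 'moment': array([-0.01912315, -0.04383044, -0.04933892]), 'width': 87.83712479507076}
[[-0.    0.34 -0.94]
 [ 0.   -0.94 -0.34]
 [-1.   -0.    0.  ]]
```

View pics/top0.png

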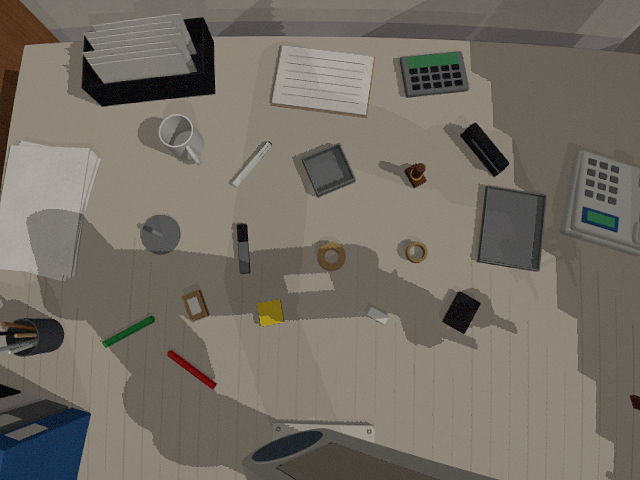

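View pics/scene0.png

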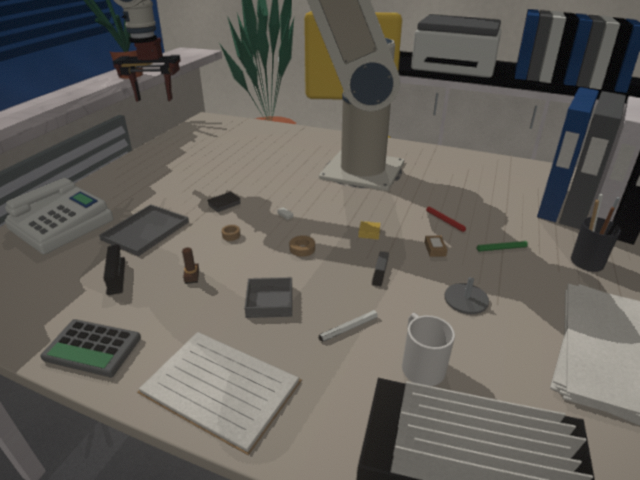

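Top view: the mug is at (180,135), the tape stand at (160,234) and the white marker at (251,164). The highlighter is at (243,248), the stamp tray at (328,170) and the stamp at (416,175). The wide roll is at (331,256), the slim roll at (416,252), the pen tray at (512,228) and the stapler at (485,149). Three things are marker-shaped: white (251,164), green (129,331) and red (192,369). Only the white one with a black cap fits. I'll enlarge to confirm and get finer readings.

Run:
```python
from h import *
a=load('top0')['pixels'];b=load('scene0')['pixels']
f=lambda i,x,y,w,h,s:cv2.resize(i[y:y+h,x:x+w],None,fx=s,fy=s,interpolation=cv2.INTER_CUBIC)
g=lambda i:np.clip(i.astype(float)*1.5,0,255).astype('uint8')
cv2.imwrite('pics/c1.png',g(np.vstack([f(a,135,130,200,150,4)])))
cv2.imwrite('pics/c2.png',g(f(a,290,130,266,150,3)))
cv2.imwrite('pics/c3.png',g(f(b,90,190,400,160,2)))
```

```text
(no output)
```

View pics/c1.png

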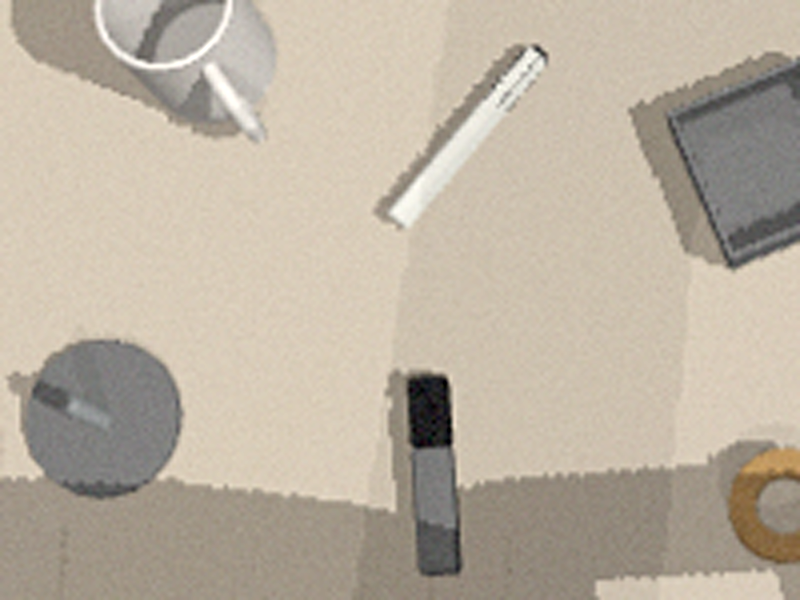

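View pics/c2.png

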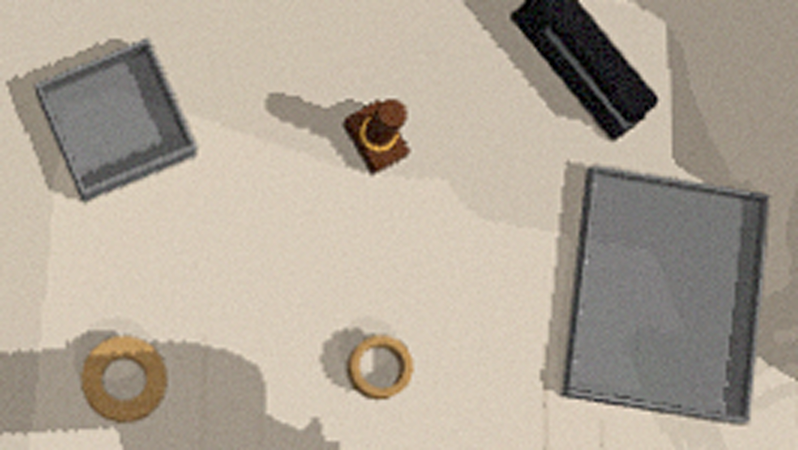

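View pics/c3.png

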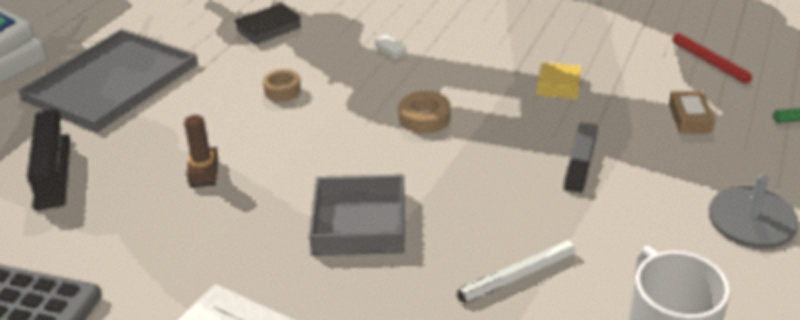

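c1 shows the marker's rear end at (400,218) and its black end at (538,55). The stand pin's tip is at about (42,388)/(107,422) with the foot centred at (102,417). The highlighter's black cap is at the top. c2 shows the stamp handle's top at (391,112). c3 shows the same things from the side. Next I triangulate.

Run:
```python
from h import *
T=load('top0');S=load('scene0')
c1=lambda x,y:(135+x/4-.4,130+y/4-.4)
c2=lambda x,y:(290+x/3-.35,130+y/3-.35)
c3=lambda x,y:(90+x/2-.25,190+y/2-.25)
for n,a,b in [('wide top',c2(124,379),c3(425,107)),('slim top',c2(381,366),c3(282,80)),
 ('stamp handle top',c2(391,111),c3(195,121)),('stamp collar',c2(380,132),c3(201,160)),
 ('hl cap end mid',c1(429,376),c3(576,185)),('hl tail end mid',c1(440,574),c3(589,128)),
 ('mk cap end',c1(540,52),c3(461,295)),('mk tail',c1(398,220),c3(573,247)),
 ('stand centre',c1(102,417),c3(754,216)),('pin tip',c1(107,424),c3(762,180)),('pin tip alt',c1(42,388),c3(762,180)),
 ('st L',c2(38,87),c3(405,178)),('st B',c2(83,199),c3(405-90,178)),('st R',c2(195,153),c3(311,236)),('st T',c2(149,42),c3(405,235)),
 ('pt TL',c2(589,168),c3(97,127)),('pt TR',c2(768,195),c3(22,93)),('pt BR',c2(747,422),c3(122,32)),('pt BL',c2(564,395),c3(197,63))]:
    p,e=tri(T,a,S,b);print(n,p.round(1),'err',e.round(1),'| plane z20,0',plane(T,a,20).round()[:2],plane(T,a,0).round()[:2])
```

```text
wide top [464.2  -8.   17.6] err 0.0 | plane z20,0 [464.  -8.] [466.  -8.]
slim top [ 477.6 -192.9   19.4] err 0.1 | plane z20,0 [ 478. -193.] [ 480. -197.]
stamp handle top [ 650.6 -190.3   73.5] err 0.6 | plane z20,0 [ 668. -201.] [ 674. -205.]
stamp collar [ 650.9 -192.5   21.2] err 0.8 | plane z20,0 [ 652. -193.] [ 658. -197.]
hl cap end mid [531.7 191.8  11.7] err 3.7 | plane z20,0 [531. 188.] [534. 192.]
hl tail end mid [423.2 179.4   9.4] err 0.2 | plane z20,0 [422. 177.] [424. 181.]
mk cap end [720.5 136.9   9.9] err 0.7 | plane z20,0 [717. 135.] [724. 138.]
mk tail [620.9 214.1   8.9] err 3.0 | plane z20,0 [618. 210.] [624. 215.]
stand centre [506.4 376.1   6.3] err 0.4 | plane z20,0 [504. 371.] [507. 378.]
pin tip [495.8 368.1  41.8] err 16.9 | plane z20,0 [500. 368.] [503. 375.]
pin tip alt [513.9 381.5  62.9] err 13.6 | plane z20,0 [520. 407.] [523. 415.]
st L [660.8  56.7  78.8] err 0.1 | plane z20,0 [680.  60.] [687.  62.]
st B [617.7 -16.   24.6] err 93.2 | plane z20,0 [596.  25.] [601.  25.]
st R [651.  -61.4 -44.5] err 2.7 | plane z20,0 [632. -57.] [638. -58.]
st T [695.8  21.6  32.1] err 90.7 | plane z20,0 [717. -21.] [724. -22.]
pt TL [ 631.8 -353.2    9.2] err 0.4 | plane z20,0 [ 629. -349.] [ 634. -356.]
pt TR [ 613.3 -488.1   13. ] err 3.9 | plane z20,0 [ 613. -487.] [ 618. -496.]
pt BR [ 443.1 -466.9   11.4] err 0.2 | plane z20,0 [ 442. -463.] [ 444. -472.]
pt BL [ 461.4 -332.1    2.8] err 0.5 | plane z20,0 [ 459. -326.] [ 462. -333.]
```

Run:
```python
from h import *
T=load('top0');S=load('scene0')
c1=lambda x,y:(135+x/4-.4,130+y/4-.4)
c2=lambda x,y:(290+x/3-.35,130+y/3-.35)
c3=lambda x,y:(90+x/2-.25,190+y/2-.25)
for n,a,b in [('st L',c2(38,87),c3(405,235)),('st B',c2(83,199),c3(405,177)),('st R',c2(195,153),c3(316,178)),('st T',c2(149,42),c3(311,235)),('pin tip',c1(38,386),c3(762,178))]:
    p,e=tri(T,a,S,b);print(n,p.round(1),e.round(1))
P=[plane(T,c2(*x),26)[:2] for x in[(38,87),(83,199),(195,153),(149,42)]]
print('stamp tray',np.mean(P,0).round(1),cv2.minAreaRect(np.float32(P)))
P=[plane(T,c2(*x),16)[:2] for x in[(589,168),(768,195),(747,422),(564,395)]]
print('pen tray',np.mean(P,0).round(1),cv2.minAreaRect(np.float32(P)))
P=[plane(T,c2(*x),20)[:2] for x in[(346,121),(373,174),(410,152)]];print('stamp corners',np.round(P,1))
print('mug rim',plane(T,c1(164,18),92),'handle tip',plane(T,c1(262,138),50), plane(T,c1(210,68),80))
go((477.5,185.5,150),96.5-180);
```

```text
st L [678.8  61.4  23. ] 2.6
st B [595.3  25.   21.1] 0.5
st R [632.3 -58.2  22.4] 3.8
st T [714.7 -20.9  25.5] 0.8
pin tip [514.5 381.7  66.1] 15.1
stamp tray [654.4   1.8] ((654.4569091796875, 1.7087631225585938), (93.3871841430664, 88.94564056396484), 22.78299331665039)
pen tray [ 536.5 -407.9] ((536.7929077148438, -408.0257263183594), (138.86216735839844, 174.2200164794922), 82.25166320800781)
stamp corners [[ 659.3 -167.9]
 [ 619.4 -187.6]
 [ 636.9 -215.2]]
mug rim [708.0656182 326.9048106  92.       ] handle tip [655.37904049 281.43900642  50.        ] [684.55172258 303.61489219  80.        ]
pos [ 214.6 -586.5  222.1] yaw -69.9 shift m [ 0.0728 -0.6346 -0.5121] turn [1.36e+01 1.00e-02 7.00e-02] d -13.6
```

Heights and sizes agree: trays are 139x174 and 93x89, roll tops about 19, handle top 73. Moving to the highlighter.

>>> carry_out(commands=[[0, -0.045, -0.0365, 0, 0, 0], [0, -0.045, -0.0365, 0, 0, 0], [0, -0.045, -0.0365, 0, 0, 0], [0, -0.045, -0.0365, 0, 0, 0], [0, -0.045, -0.0365, 0, 0, 0], [0, -0.045, -0.0365, 0, 0, 0], [0, -0.045, -0.0365, 0, 0, 0], [0, -0.045, -0.0365, 0, 0, 0]], grip=0.4)

```text
t: 1.15
ee_pos: [368.4, -138.9, 221.2]
orientation: [2.037, 0.352, -2.034]
ft_force: [0.7, -0.8, -0.6]
width: 52.8
```

```bash
python3 -c "
from h import *
go((477.5,185.5,120),96.5)"
```

```text
pos [ 368.4 -138.9  221.2] yaw -70.4 shift m [ 0.1015 -0.2689 -0.2116] turn [ 1.313e+01 -9.000e-02 -1.000e-02] d -13.1
```

>>> carry_out(commands=[[0.017, -0.045, -0.035, 0, 0, 0], [0.017, -0.045, -0.035, 0, 0, 0], [0.017, -0.045, -0.035, 0, 0, 0], [0.017, -0.045, -0.035, 0, 0, 0], [0.017, -0.045, -0.035, 0, 0, 0], [0.017, -0.045, -0.035, 0, 0, 0], [0, 0, 0, 6.6, 0, 0], [0, 0, 0, 6.6, 0, 0]])

```text
t: 2.15
ee_pos: [479.8, 201.8, 116.6]
orientation: [2.17, 0.12, -2.155]
ft_force: [0.6, -0.1, 0.3]
width: 52.4
```

```bash
python3 -c "
from h import *
go((477.5,185.5,60),96.5)
w=grab('wrist','w1')
print(proj(w,[[477.5,185.5,16],[532,191,16],[423,179.5,16]]).round())
p,R=tool();print(proj(w,p).round())
"
```

```text
pos [479.8 201.8 116.6] yaw -83.5 shift m [0.0566 0.0158 0.0045] turn [-0.04 -0.4  -0.12] d 0.0
[[340. 255.]
 [342. 175.]
 [338. 328.]]
[[317. 315.]]
```

View pics/w1.png

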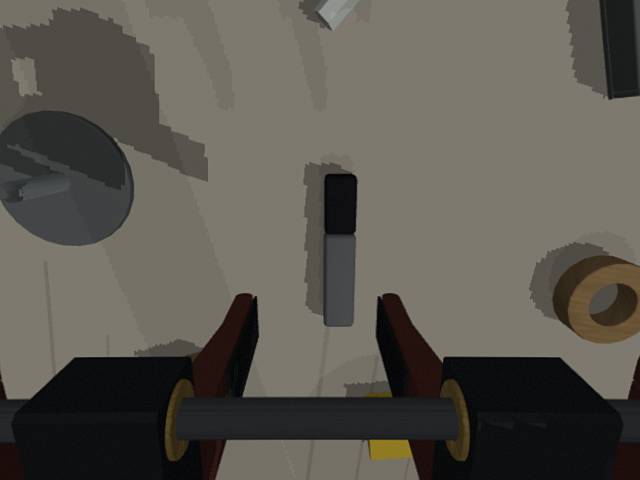

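The wrist view shows the highlighter from the cap end (341,175) to the tail (338,326), exactly where predicted. Descending.

>>> carry_out(commands=[[0.02, 0.008, 0.002, 0, 0, 0], [0.03, 0.004, 0.001, 0, 0, 0], [0.02, 0, 0, 0, 0, 0], [0, 0, 0, 0, 0, 0]])

```text
t: 2.7
ee_pos: [479.2, 189.0, 45.4]
orientation: [2.171, 0.123, -2.153]
ft_force: [-0.5, 0.0, 0.6]
width: 52.7
```

```bash
python3 -c "
from h import *
go((477.5,185.5,4),96.5)"
```

```text
pos [479.2 189.   45.4] yaw -83.4 shift m [0.0414 0.0033 0.0025] turn [ 0.06 -0.49 -0.09] d -0.1
```

>>> carry_out(commands=[[0.02, 0.003, 0.002, 0, -0.4, 0], [0.015, 0, 0, 0, 0, 0], [0.006, 0, 0, 0, 0, 0], [0, 0, 0, 0, 0, 0]])

```text
t: 3.2
ee_pos: [479.8, 186.4, 5.5]
orientation: [2.167, 0.126, -2.155]
ft_force: [0.7, -0.5, 0.4]
width: 52.6
```

>>> carry_out(commands=[[0, 0, 0, 0, 0, 0], [0, 0, 0, 0, 0, 0], [0, 0, 0, 0, 0, 0], [0, 0, 0, 0, 0, 0]], grip=1.0)

```text
t: 3.7
ee_pos: [480.8, 186.9, 7.0]
orientation: [2.17, 0.127, -2.153]
ft_force: [-1.5, -0.3, -0.4]
width: 22.0
```

```bash
python3 -c "
from h import *
go((537,-408,100),82.5)"
```

```text
pos [480.8 186.9   7. ] yaw -83.3 shift m [-0.093   0.5974  0.013 ] turn [14.21 -0.44  0.05] d -14.2
```

>>> carry_out(commands=[[-0.045, 0, 0, 0, 0, 0], [-0.045, 0.02, 0, 0, 0, 0], [0, 0.05, 0.002, 0, 0, 0], [0, 0.06, 0.002, 0, 0, 0], [0, 0.06, 0.002, 0, 0, 0], [0, 0.06, 0.002, 0, 0, 0], [0, 0.06, 0.002, 0, 0, 0], [0, 0.06, 0.002, 0, 0, 0]])

```text
t: 4.7
ee_pos: [514.9, -189.3, 101.4]
orientation: [2.169, 0.135, -2.143]
ft_force: [0.4, -0.2, 0.0]
width: 21.7
```

```bash
python3 -c "
from h import *
print(ctrl.get_obs()['width']);go((540.7,-380,95),82.5)"
```

```text
21.699672947471665
pos [ 514.9 -189.3  101.4] yaw -82.8 shift m [ 0.0067  0.1924 -0.0016] turn [14.7 -0.7 -0. ] d -14.7
```

>>> carry_out(commands=[[0, 0.055, 0, 0, 0, 0], [0, 0.055, 0, 0, 0, 0], [0, 0.04, 0, 0, 0, 0], [0, 0.02, 0, 0, 0, 0], [0, 0, 0, 7.3, -0.5, 0], [0, 0, 0, 7.3, 0, 0], [0, 0, 0, 0, 0, 0]])

```text
t: 5.58
ee_pos: [534.7, -366.5, 101.0]
orientation: [-2.151, 0.151, 2.145]
ft_force: [0.7, 0.5, -0.2]
width: 21.6
```

```bash
python3 -c "
from h import *
go((540.7,-380,12),82.5)
w=grab('wrist','w2')
P=[plane(w,q,16).round(1) for q in ((0,0),(639,0))];print(P)
c=np.array([537,-408]);a=np.radians(82.5);ey=np.array([np.cos(a),np.sin(a)]);ex=np.array([ey[1],-ey[0]])
print(proj(w,[[*(c+sx*87*ex+sy*69*ey),16] for sx,sy in((1,1),(1,-1),(-1,-1),(-1,1))]).round())
"
```

```text
pos [ 534.7 -366.5  101. ] yaw -98.1 shift m [ 0.089   0.0126 -0.0076] turn [-0.56 -0.15  0.04] d 0.6
[array([ 698.9, -221.2,   16. ]), array([ 651.6, -554.8,   16. ])]
[[266. 100.]
 [508.  96.]
 [475. 363.]
 [277. 364.]]
```

View pics/w2.png

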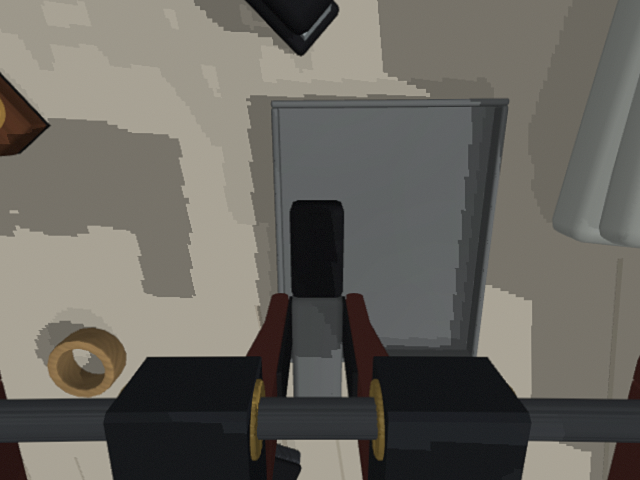

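The highlighter is held, its cap at (317,248). The tray corners are at (271,101) and (508,99), matching the estimate. Lowering.

>>> carry_out(commands=[[0.02, 0.012, -0.0075, 0, 0, 0], [0.03, 0, 0, 0, 0, 0], [0.02, 0, 0, 0, 0, 0], [0, 0, 0, 0, 0, 0]])

```text
t: 6.12
ee_pos: [541.6, -377.6, 30.0]
orientation: [-2.158, 0.137, 2.152]
ft_force: [-0.3, 0.7, -0.7]
width: 21.9
```

```bash
python3 -c "
from h import *
go((540.7,-380,11.5),82.5)"
```

```text
pos [ 541.6 -377.6   30. ] yaw -97.3 shift m [0.0185 0.0025 0.0007] turn [ 0.17 -0.18  0.04] d -0.2
```

>>> carry_out(commands=[[0.01, 0.002, 0, 0, 0, 0], [0.006, 0, 0, 0, 0, 0], [0, 0, 0, 0, 0, 0]])

```text
t: 6.5
ee_pos: [542.5, -380.2, 14.8]
orientation: [-2.162, 0.137, 2.151]
ft_force: [0.1, -1.1, -0.2]
width: 21.8
```

>>> carry_out(commands=[[0.002, 0, 0, 0, 0, 0], [0, 0, 0, 0, 0, 0]])

```text
t: 6.75
ee_pos: [542.9, -380.5, 13.4]
orientation: [-2.163, 0.138, 2.15]
ft_force: [1.3, 0.6, -0.7]
width: 21.7
```

>>> carry_out(commands=[[0.002, 0, 0, 0, 0, 0], [0.001, 0, 0, 0, 0, 0]])

```text
t: 7.0
ee_pos: [543.1, -380.7, 10.9]
orientation: [-2.164, 0.138, 2.149]
ft_force: [-2.2, 2.1, 7.2]
width: 22.1
```

>>> carry_out(commands=[[0.001, 0, 0, 0, 0, 0], [0, 0, 0, 0, 0, 0]])

```text
t: 7.25
ee_pos: [543.2, -380.8, 11.2]
orientation: [-2.164, 0.139, 2.149]
ft_force: [-0.3, -0.7, -0.5]
width: 21.8
```

Touched the floor (7 N), so I release with a small opening, then lift.

>>> carry_out(commands=[[0, 0, 0, 0, 0, 0], [0, 0, 0, 0, 0, 0], [0, 0, 0, 0, 0, 0]], grip=0.63)

```text
t: 7.62
ee_pos: [543.2, -380.8, 10.9]
orientation: [-2.164, 0.139, 2.149]
ft_force: [-0.4, -0.1, 0.8]
width: 32.6
```

>>> carry_out(commands=[[-0.02, 0, 0, 0, 0, 0], [-0.045, 0, 0, 0, 0, 0], [-0.05, 0, 0, 0, 0, 0], [0, 0, 0, 0, 0, 0]])

```text
t: 8.12
ee_pos: [542.9, -380.9, 132.6]
orientation: [-2.166, 0.139, 2.148]
ft_force: [-0.6, 0.2, 0.6]
width: 32.5
```

```bash
python3 -c "
from h import *
print(ctrl.get_obs()['width'],ctrl.get_obs()['qpos'].round(2))
go((677,170,130),52)"
```

```text
32.455039172840344 [-0.63  0.58  1.6   0.    0.95  1.07]
pos [ 542.9 -380.9  132.6] yaw -97.3 shift m [ 0.002  -0.5634 -0.0634] turn [ 3.075e+01 -4.900e-01  2.000e-02] d -30.7
```

```bash
cat >> h.py <<'E'
def rows(target,yawgoal,n):
    "n rows to target and absolute yaw goal, constant world step"
    p,R=tool();y=np.degrees(np.arctan2(R[1,1],R[0,1]));D=yawgoal-y;s=(np.array(target)-p)/n/1000
    for i in range(n):
        a=np.radians(y+D*i/n);A=np.array([[0,np.cos(a),np.sin(a)],[0,np.sin(a),-np.cos(a)],[-1,0,0]])
        print(list((A.T@s).round(4)),round(-D/n,2))
E
python3 -c "
from h import *
rows((677,170,130),52,14)"
```

```text
[np.float64(0.0002), np.float64(-0.0402), np.float64(-0.0045)] -10.66
[np.float64(0.0002), np.float64(-0.0387), np.float64(-0.0119)] -10.66
[np.float64(0.0002), np.float64(-0.0358), np.float64(-0.0189)] -10.66
[np.float64(0.0002), np.float64(-0.0317), np.float64(-0.0252)] -10.66
[np.float64(0.0002), np.float64(-0.0265), np.float64(-0.0306)] -10.66
[np.float64(0.0002), np.float64(-0.0204), np.float64(-0.035)] -10.66
[np.float64(0.0002), np.float64(-0.0136), np.float64(-0.0381)] -10.66
[np.float64(0.0002), np.float64(-0.0063), np.float64(-0.04)] -10.66
[np.float64(0.0002), np.float64(0.0012), np.float64(-0.0405)] -10.66
[np.float64(0.0002), np.float64(0.0087), np.float64(-0.0396)] -10.66
[np.float64(0.0002), np.float64(0.0158), np.float64(-0.0373)] -10.66
[np.float64(0.0002), np.float64(0.0225), np.float64(-0.0337)] -10.66
[np.float64(0.0002), np.float64(0.0283), np.float64(-0.029)] -10.66
[np.float64(0.0002), np.float64(0.0332), np.float64(-0.0232)] -10.66
```

>>> carry_out(commands=[[0, -0.04, -0.0045, -10.6, 0, 0], [0, -0.0387, -0.012, -10.6, 0, 0], [0, -0.036, -0.019, -10.6, 0, 0], [0, -0.032, -0.025, -10.6, 0, 0], [0, -0.0265, -0.0305, -10.6, 0, 0], [0, -0.0205, -0.035, -10.6, 0, 0], [0, -0.0135, -0.038, -10.6, 0, 0], [0, -0.0065, -0.04, -10.6, 0, 0]], grip=0.5)

```text
t: 9.12
ee_pos: [616.1, -58.7, 134.1]
orientation: [1.353, 1.101, -1.346]
ft_force: [0.3, 0.4, 1.1]
width: 43.9
```

```bash
python3 -c "
from h import *
rows((677,170,130),52,7)"
```

```text
[np.float64(0.0006), np.float64(0.0022), np.float64(-0.0337)] -9.03
[np.float64(0.0006), np.float64(0.0075), np.float64(-0.033)] -9.03
[np.float64(0.0006), np.float64(0.0125), np.float64(-0.0314)] -9.03
[np.float64(0.0006), np.float64(0.0173), np.float64(-0.029)] -9.03
[np.float64(0.0006), np.float64(0.0217), np.float64(-0.026)] -9.03
[np.float64(0.0006), np.float64(0.0255), np.float64(-0.0222)] -9.03
[np.float64(0.0006), np.float64(0.0286), np.float64(-0.018)] -9.03
```

>>> carry_out(commands=[[0, 0.002, -0.034, -9, 0, 0], [0, 0.0075, -0.033, -9, 0, 0], [0, 0.0125, -0.0315, -9, 0, 0], [0, 0.0175, -0.029, -9, 0, 0], [0, 0.0215, -0.026, -9, 0, 0], [0, 0.0255, -0.022, -9, 0, 0], [0, 0.015, -0.01, -9, 0, 0], [0, 0, 0, 0, 0, 0]])

```text
t: 10.12
ee_pos: [667.5, 166.1, 132.6]
orientation: [0.487, 1.509, -0.492]
ft_force: [0.0, -1.2, -0.6]
width: 43.9
```

```bash
python3 -c "
from h import *
go((677,170,60),52)
w=grab('wrist','w3')
print(proj(w,[[720,137,9],[621,214,9],[677,170,9]]).round())
p,R=tool();print(proj(w,p).round())
"
```

```text
pos [667.5 166.1 132.6] yaw 54.2 shift m [0.0726 0.0088 0.005 ] turn [2.16 0.34 0.09] d -2.2
[[327. 314.]
 [335. 149.]
 [330. 248.]]
[[317. 320.]]
```

View pics/w3.png

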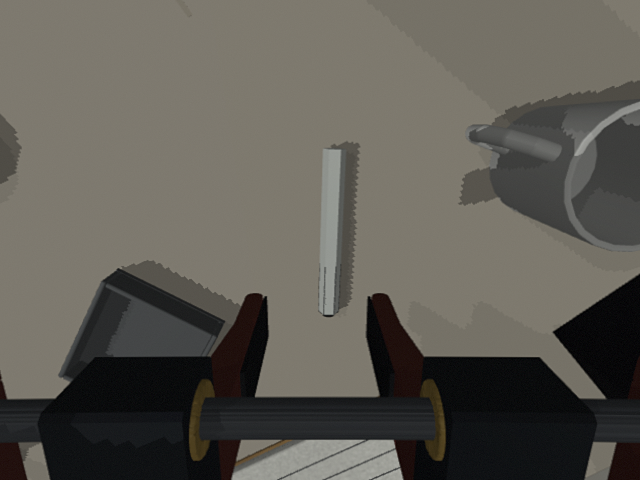

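The marker runs from its cap end (328,316) to its tail (333,149), again as predicted. The mug (handle tip 470,135) is clear to the right. Descending.

>>> carry_out(commands=[[0.02, 0.008, 0.005, 0, 0, 0], [0.03, 0, 0, 2.2, 0.3, 0], [0.04, 0, 0, 0, 0, 0], [0.01, 0, 0, 0, 0, 0], [0, 0, 0, 0, 0, 0]])

```text
t: 10.8
ee_pos: [677.1, 164.3, 26.6]
orientation: [0.531, 1.505, -0.536]
ft_force: [0.0, -0.5, 0.7]
width: 44.3
```

```bash
python3 -c "
from h import *
go((677,170,4),52)"
```

```text
pos [677.1 164.3  26.6] yaw 51.0 shift m [ 0.0226  0.0045 -0.0037] turn [-1.04 -0.    0.19] d 1.0
```

>>> carry_out(commands=[[0.014, 0.0045, -0.0037, -1, 0, 0], [0.007, 0, 0, 0, 0, 0], [0, 0, 0, 0, 0, 0]])

```text
t: 11.18
ee_pos: [678.8, 170.6, 6.8]
orientation: [0.518, 1.506, -0.52]
ft_force: [0.3, 0.4, 0.7]
width: 44.0
```

>>> carry_out(commands=[[0.001, 0, 0, 0, 0, 0], [0, 0, 0, 0, 0, 0], [0, 0, 0, 0, 0, 0], [0, 0, 0, 0, 0, 0]], grip=1.0)

```text
t: 11.68
ee_pos: [679.7, 171.0, 7.6]
orientation: [0.519, 1.504, -0.519]
ft_force: [-0.3, 0.3, 4.8]
width: 13.9
```

```bash
python3 -c "
from h import *
p,R=tool();p[2]+=110
rows(p,52,1)
rows((533,-436,115),82.5,14)"
```

```text
[np.float64(-0.11), np.float64(0.0), np.float64(0.0)] -0.02
[np.float64(-0.0077), np.float64(-0.0406), np.float64(0.0184)] -2.18
[np.float64(-0.0077), np.float64(-0.0413), np.float64(0.0169)] -2.18
[np.float64(-0.0077), np.float64(-0.0419), np.float64(0.0153)] -2.18
[np.float64(-0.0077), np.float64(-0.0425), np.float64(0.0137)] -2.18
[np.float64(-0.0077), np.float64(-0.0429), np.float64(0.0121)] -2.18
[np.float64(-0.0077), np.float64(-0.0434), np.float64(0.0104)] -2.18
[np.float64(-0.0077), np.float64(-0.0437), np.float64(0.0088)] -2.18
[np.float64(-0.0077), np.float64(-0.044), np.float64(0.0071)] -2.18
[np.float64(-0.0077), np.float64(-0.0443), np.float64(0.0054)] -2.18
[np.float64(-0.0077), np.float64(-0.0445), np.float64(0.0037)] -2.18
[np.float64(-0.0077), np.float64(-0.0446), np.float64(0.002)] -2.18
[np.float64(-0.0077), np.float64(-0.0446), np.float64(0.0004)] -2.18
[np.float64(-0.0077), np.float64(-0.0446), np.float64(-0.0013)] -2.18
[np.float64(-0.0077), np.float64(-0.0445), np.float64(-0.003)] -2.18
```

>>> carry_out(commands=[[-0.03, 0, 0, 0, 0, 0], [-0.05, 0, 0, 0, 0, 0], [-0.03, -0.03, 0.013, -2.2, 0, 0], [0, -0.044, 0.0165, -2.2, 0, 0], [0, -0.045, 0.015, -2.2, 0, 0], [0, -0.0455, 0.013, -2.2, 0, 0], [0, -0.046, 0.0115, -2.2, 0, 0], [0, -0.046, 0.01, -2.2, 0, 0]])

```text
t: 12.68
ee_pos: [610.2, -93.0, 122.2]
orientation: [0.329, 1.537, -0.329]
ft_force: [0.4, -0.1, -0.7]
width: 13.4
```

```bash
python3 -c "
from h import *
print(ctrl.get_obs()['width'])
rows((533,-436,115),82.5,8)"
```

```text
13.358158607422794
[np.float64(0.0009), np.float64(-0.0431), np.float64(0.0087)] -2.07
[np.float64(0.0009), np.float64(-0.0434), np.float64(0.0071)] -2.07
[np.float64(0.0009), np.float64(-0.0436), np.float64(0.0055)] -2.07
[np.float64(0.0009), np.float64(-0.0438), np.float64(0.004)] -2.07
[np.float64(0.0009), np.float64(-0.0439), np.float64(0.0024)] -2.07
[np.float64(0.0009), np.float64(-0.0439), np.float64(0.0008)] -2.07
[np.float64(0.0009), np.float64(-0.0439), np.float64(-0.0008)] -2.07
[np.float64(0.0009), np.float64(-0.0439), np.float64(-0.0024)] -2.07
```

>>> carry_out(commands=[[0, -0.043, 0.0085, -2, 0, 0], [0, -0.043, 0.007, -2, 0, 0], [0, -0.043, 0.0055, -2, 0, 0], [0, -0.043, 0.004, -2, 0, 0], [0, -0.043, 0.0025, -2, 0, 0], [0, -0.04, 0.001, -2, 0, 0], [0, -0.025, 0, -2, 0, 0], [0, 0, 0, -2, 0, 0]])

```text
t: 13.68
ee_pos: [544.8, -381.6, 123.2]
orientation: [0.104, 1.557, -0.109]
ft_force: [0.9, 0.6, 0.5]
width: 13.3
```

```bash
python3 -c "
from h import *
go((533,-436,40),82.5)"
```

```text
pos [ 544.8 -381.6  123.2] yaw 82.2 shift m [ 0.0833 -0.0553 -0.0053] turn [-0.28  0.64  0.12] d 0.3
```

>>> carry_out(commands=[[0, -0.035, -0.003, 0, 0.6, 0], [0.015, -0.02, -0.002, 0, 0, 0], [0.03, 0, 0, 0, 0, 0], [0.025, 0, 0, 0, 0, 0], [0, 0, 0, 0, 0, 0], [0, 0, 0, 0, 0, 0]])

```text
t: 14.42
ee_pos: [530.7, -437.3, 48.6]
orientation: [0.108, 1.568, -0.108]
ft_force: [-0.2, -0.0, -0.5]
width: 13.8
```

```bash
python3 -c "
from h import *
go((533,-436,14),82.5)
w=grab('wrist','w4')
"
```

```text
pos [ 530.7 -437.3   48.6] yaw 82.1 shift m [0.0346 0.0016 0.0021] turn [-0.38 -0.01  0.03] d 0.4
```

View pics/w4.png

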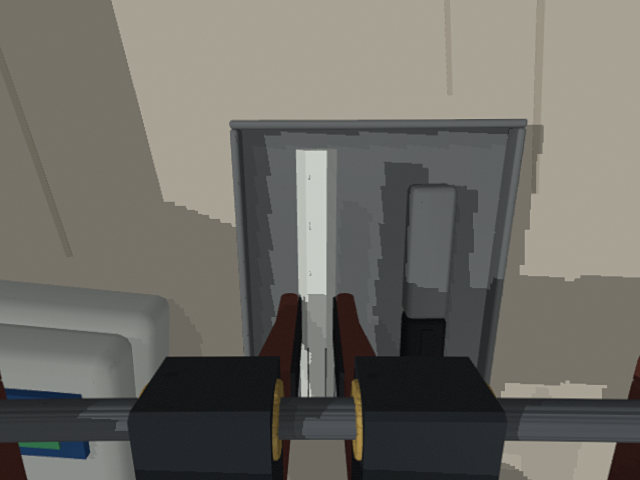

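The highlighter lies flat in the tray (around 430,260). The held marker's tail (312,150) is rather near the far wall (y≈125), so I shift 12 mm along +x while lowering.

>>> carry_out(commands=[[0, 0.001, 0.014, 0, 0, 0], [0.012, 0, 0, 0, 0, 0], [0.012, 0, 0, 0, 0, 0], [0.004, 0, 0, 0, 0, 0], [0, 0, 0, 0, 0, 0]])

```text
t: 15.1
ee_pos: [546.9, -438.4, 20.5]
orientation: [0.106, 1.566, -0.109]
ft_force: [1.1, -0.2, -0.6]
width: 13.6
```

>>> carry_out(commands=[[0.003, 0, 0, 0, 0, 0], [0, 0, 0, 0, 0, 0]])

```text
t: 15.35
ee_pos: [546.8, -438.6, 17.5]
orientation: [0.106, 1.566, -0.109]
ft_force: [-0.4, -1.3, -0.5]
width: 13.3
```

>>> carry_out(commands=[[0.003, 0, 0, 0, 0, 0], [0.001, 0, 0, 0, 0, 0], [0, 0, 0, 0, 0, 0]])

```text
t: 15.72
ee_pos: [547.0, -438.9, 13.7]
orientation: [0.106, 1.565, -0.11]
ft_force: [-0.5, -0.9, 0.5]
width: 13.4
```

>>> carry_out(commands=[[0.0015, 0, 0, 0, 0, 0], [0, 0, 0, 0, 0, 0]])

```text
t: 15.98
ee_pos: [547.0, -438.9, 12.2]
orientation: [0.106, 1.565, -0.11]
ft_force: [-0.4, -0.1, -0.2]
width: 13.7
```

>>> carry_out(commands=[[0.0015, 0, 0, 0, 0, 0], [0, 0, 0, 0, 0, 0]])

```text
t: 16.23
ee_pos: [547.4, -439.1, 12.3]
orientation: [0.105, 1.565, -0.11]
ft_force: [-0.3, -0.1, -0.4]
width: 13.3
```

>>> carry_out(commands=[[0.002, 0, 0, 0, 0, 0], [0.001, 0, 0, 0, 0, 0]])

```text
t: 16.48
ee_pos: [547.6, -439.3, 12.1]
orientation: [0.105, 1.565, -0.11]
ft_force: [-2.4, 1.7, 7.1]
width: 13.6
```

In contact. Releasing and lifting.

>>> carry_out(commands=[[0, 0, 0, 0, 0, 0], [0, 0, 0, 0, 0, 0], [0, 0, 0, 0, 0, 0]], grip=0.7)

```text
t: 16.85
ee_pos: [547.7, -439.4, 11.9]
orientation: [0.105, 1.564, -0.11]
ft_force: [-0.0, 0.2, 0.9]
width: 25.9
```

>>> carry_out(commands=[[-0.02, 0, 0, 0, 0, 0], [-0.05, 0, 0, 0, 0, 0], [-0.06, 0, 0, 0, 0, 0], [-0.02, 0, 0, 0, 0, 0], [0, 0, 0, 0, 0, 0]])

```text
t: 17.48
ee_pos: [547.6, -439.2, 170.6]
orientation: [0.104, 1.563, -0.111]
ft_force: [1.0, 0.4, -0.4]
width: 26.2
```

```bash
python3 -c "
from h import *
w=grab('wrist','w5')
print(ctrl.get_obs()['qpos'].round(2))
rows((651,-191.5,150),113,6)"
```

```text
[-0.69  0.59  1.49 -0.    1.06 -2.13]
[np.float64(0.0033), np.float64(0.0432), np.float64(0.0115)] -5.14
[np.float64(0.0033), np.float64(0.042), np.float64(0.0153)] -5.14
[np.float64(0.0033), np.float64(0.0405), np.float64(0.019)] -5.14
[np.float64(0.0033), np.float64(0.0386), np.float64(0.0226)] -5.14
[np.float64(0.0033), np.float64(0.0364), np.float64(0.0259)] -5.14
[np.float64(0.0033), np.float64(0.034), np.float64(0.0291)] -5.14
```

View pics/w5.png

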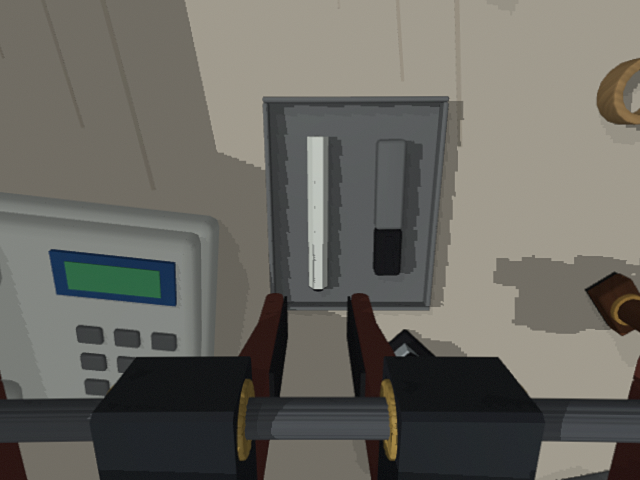

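Both pens lie flat and side by side: the marker at (318,215) and the highlighter at (390,205). Next is the stamp.

```bash
python3 -c "
from h import *
rows((651,-191.5,150),60,6)"
```

```text
[np.float64(0.0033), np.float64(0.0432), np.float64(0.0115)] 3.69
[np.float64(0.0033), np.float64(0.0439), np.float64(0.0087)] 3.69
[np.float64(0.0033), np.float64(0.0443), np.float64(0.0058)] 3.69
[np.float64(0.0033), np.float64(0.0446), np.float64(0.003)] 3.69
[np.float64(0.0033), np.float64(0.0447), np.float64(0.0001)] 3.69
[np.float64(0.0033), np.float64(0.0446), np.float64(-0.0028)] 3.69
```

>>> carry_out(commands=[[0.003, 0.043, 0.0115, 3.7, 0, 0], [0.003, 0.044, 0.0085, 3.7, 0, 0], [0.003, 0.0445, 0.006, 3.7, 0, 0], [0.003, 0.0445, 0.003, 3.7, 0, 0], [0.003, 0.042, 0, 3.7, 0, 0], [0.003, 0.03, -0.003, 3.7, 0, 0], [0, 0, 0, 0, 0, 0], [0, 0, 0, 0, 0, 0]], grip=0.4)

```text
t: 18.52
ee_pos: [641.1, -199.5, 139.4]
orientation: [0.421, 1.541, -0.423]
ft_force: [0.7, -0.0, -0.2]
width: 52.6
```

```bash
python3 -c "
from h import *
go((651,-191.5,110),60)
w=grab('wrist','w6')
print(proj(w,[[651,-191.5,74],[651,-191.5,20]]).round())
"
```

```text
pos [ 641.1 -199.5  139.4] yaw 59.2 shift m [0.0293 0.0121 0.0047] turn [-0.81 -0.6   0.23] d 0.8
[[338. 277.]
 [335. 251.]]
```

View pics/w6.png

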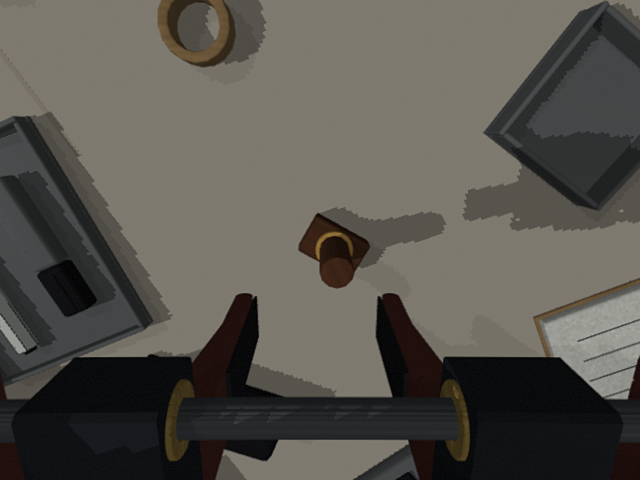

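The handle's top is at (337,272), 5 px above the prediction, so I correct for it.

```bash
python3 -c "
from h import *
w=load('w6')
a=plane(w,(337,272),74);print(a,plane(w,(334,246),22))
T=load('top0');print(tri(T,(290+391/3-.35,130+111/3-.35),w,(337,272)))
go((a[0],a[1],36),60)
"
```

```text
[ 647.71425713 -190.61724524   74.        ] [ 646.65254824 -189.85452436   22.        ]
(array([ 653.54146167, -192.85265431,   60.61314855]), np.float64(2.6498896148087376))
pos [ 641.  -199.7  139.4] yaw 59.1 shift m [0.1033 0.0117 0.0022] turn [-0.85 -0.6   0.23] d 0.9
```

>>> carry_out(commands=[[0.015, 0.0115, 0.002, -0.8, -0.6, 0.2], [0.025, 0, 0, 0, 0, 0], [0.03, 0, 0, 0, 0, 0], [0.02, 0, 0, 0, 0, 0], [0, 0, 0, 0, 0, 0]])

```text
t: 19.2
ee_pos: [648.2, -193.1, 43.9]
orientation: [0.412, 1.53, -0.412]
ft_force: [-0.2, -0.0, 0.1]
width: 53.2
```

```bash
python3 -c "
from h import *
go((648,-190.5,36),60)"
```

```text
pos [ 648.2 -193.1   43.9] yaw 59.9 shift m [ 0.0079  0.0022 -0.0015] turn [-0.11  0.08 -0.01] d 0.1
```

>>> carry_out(commands=[[0.006, 0.002, -0.001, 0, 0, 0], [0, 0, 0, 0, 0, 0], [0, 0, 0, 0, 0, 0]])

```text
t: 19.58
ee_pos: [649.8, -191.3, 39.5]
orientation: [0.411, 1.526, -0.412]
ft_force: [0.9, 0.4, 0.2]
width: 53.1
```

>>> carry_out(commands=[[0, 0, 0, 0, 0, 0], [0, 0, 0, 0, 0, 0], [0, 0, 0, 0, 0, 0], [0, 0, 0, 0, 0, 0]], grip=1.0)

```text
t: 20.08
ee_pos: [650.6, -191.6, 41.0]
orientation: [0.411, 1.524, -0.412]
ft_force: [0.2, 0.3, -0.9]
width: 21.7
```

```bash
python3 -c "
from h import *
go((654.5,1.7,95),60)"
```

```text
pos [ 650.6 -191.6   41. ] yaw 59.9 shift m [-0.0544  0.1692 -0.0932] turn [-0.11  0.4  -0.08] d 0.1
```

>>> carry_out(commands=[[-0.025, 0, 0, 0, 0, 0], [-0.035, 0, 0, 0, 0, 0], [0, 0.03, -0.017, 0, 0, 0], [0, 0.04, -0.022, 0, 0, 0], [0, 0.045, -0.025, 0, 0, 0], [0, 0.03, -0.017, 0, 0, 0], [0, 0.015, -0.008, 0, 0, 0], [0, 0, 0, 0, 0, 0]])

```text
t: 21.08
ee_pos: [653.3, -4.5, 101.7]
orientation: [0.413, 1.525, -0.414]
ft_force: [-0.6, -0.0, -1.8]
width: 21.4
```

```bash
python3 -c "
from h import *
go((654.5,1.7,50),60)"
```

```text
pos [653.3  -4.5 101.7] yaw 59.8 shift m [ 0.0517  0.0059 -0.0024] turn [-0.23  0.36 -0.07] d 0.2
```

>>> carry_out(commands=[[0.01, 0.006, -0.002, 0, 0.3, 0], [0.02, 0, 0, 0, 0, 0], [0.015, 0, 0, 0, 0, 0], [0.004, 0, 0, 0, 0, 0], [0, 0, 0, 0, 0, 0]])

```text
t: 21.7
ee_pos: [653.8, -2.1, 47.3]
orientation: [0.417, 1.532, -0.417]
ft_force: [-1.3, -0.3, 0.2]
width: 21.4
```

>>> carry_out(commands=[[0.003, 0, 0, 0, 0, 0], [0, 0, 0, 0, 0, 0]])

```text
t: 21.95
ee_pos: [654.6, -2.2, 45.5]
orientation: [0.417, 1.53, -0.417]
ft_force: [-0.0, 0.6, -0.5]
width: 21.4
```

>>> carry_out(commands=[[0.002, 0, 0, 0, 0, 0], [0, 0, 0, 0, 0, 0]])

```text
t: 22.2
ee_pos: [655.4, -2.2, 45.5]
orientation: [0.417, 1.529, -0.416]
ft_force: [-0.7, 0.3, -0.5]
width: 21.6
```

>>> carry_out(commands=[[0.002, 0, 0, 0, 0, 0], [0, 0, 0, 0, 0, 0]])

```text
t: 22.45
ee_pos: [656.1, -2.2, 45.2]
orientation: [0.417, 1.527, -0.416]
ft_force: [0.4, 1.0, -1.3]
width: 21.4
```

>>> carry_out(commands=[[0.003, 0, 0, 0, 0, 0], [0.002, 0, 0, 0, 0, 0]])

```text
t: 22.7
ee_pos: [656.8, -2.3, 44.8]
orientation: [0.417, 1.526, -0.416]
ft_force: [-6.7, -0.3, 17.1]
width: 21.4
```

Contact (17 N). Releasing and rising.

>>> carry_out(commands=[[-0.001, 0, 0, 0, 0, 0], [0, 0, 0, 0, 0, 0], [0, 0, 0, 0, 0, 0], [0, 0, 0, 0, 0, 0]], grip=0.5)

```text
t: 23.2
ee_pos: [656.8, -2.2, 45.3]
orientation: [0.417, 1.526, -0.416]
ft_force: [-0.4, 0.1, -0.1]
width: 43.6
```

>>> carry_out(commands=[[-0.02, 0, 0, 0, 0, 0], [-0.05, 0, 0, 0, 0, 0], [-0.05, 0, 0, 0, 0, 0], [0, 0, 0, 0, 0, 0]])

```text
t: 23.7
ee_pos: [656.8, -2.2, 171.7]
orientation: [0.417, 1.525, -0.415]
ft_force: [-1.1, 0.1, -0.1]
width: 44.0
```

```bash
python3 -c "
from h import *
print(ctrl.get_obs()['qpos'].round(2))
rows((464,-8,140),60,4)"
```

```text
[-0.02  0.52  1.6  -0.    1.02 -1.06]
[np.float64(0.0079), np.float64(-0.0257), np.float64(-0.0408)] -0.11
[np.float64(0.0079), np.float64(-0.0256), np.float64(-0.0409)] -0.11
[np.float64(0.0079), np.float64(-0.0255), np.float64(-0.0409)] -0.11
[np.float64(0.0079), np.float64(-0.0254), np.float64(-0.041)] -0.11
```

>>> carry_out(commands=[[0, -0.025, -0.041, 0, 0.4, 0], [0.008, -0.0255, -0.041, 0, 0, 0], [0.008, -0.025, -0.041, 0, 0, 0], [0.008, -0.02, -0.03, 0, 0, 0], [0, 0, 0, 0, 0, 0], [0, 0, 0, 0, 0, 0]], grip=0.0)

```text
t: 24.45
ee_pos: [471.1, -6.9, 148.2]
orientation: [0.419, 1.53, -0.413]
ft_force: [0.7, 0.4, 0.3]
width: 87.9
```

```bash
python3 -c "
from h import *
go((464,-8,60),60)
w=grab('wrist','w7')
print(proj(w,[[464,-8,20],[654.5,1.7,4]]).round())
"
```

```text
pos [471.1  -6.9 148.2] yaw 59.6 shift m [ 0.0881 -0.0048 -0.0055] turn [-0.44 -0.02 -0.21] d 0.4
[[311. 233.]
 [429. 401.]]
```

View pics/w7.png

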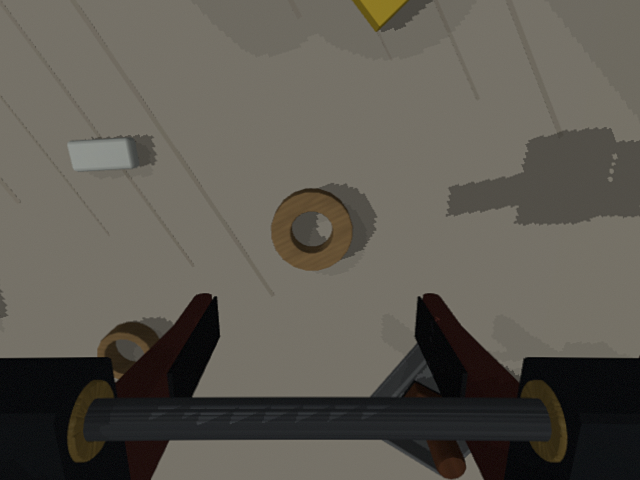

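The wide roll's top is centred at (311,229), within 3 mm of the prediction. The stamp stands in its tray (bottom right). Descending.

>>> carry_out(commands=[[0.02, -0.005, -0.0065, 0, 0, 0], [0.04, 0, 0, -0.4, 0, 0], [0.04, 0, 0, 0, 0, 0], [0.02, 0, 0, 0, 0, 0], [0, 0, 0, 0, 0, 0]])

```text
t: 25.12
ee_pos: [472.5, -7.6, 26.0]
orientation: [0.414, 1.522, -0.405]
ft_force: [0.2, -0.2, -0.1]
width: 87.6
```

```bash
python3 -c "
from h import *
go((462.5,-8,4),60)"
```

```text
pos [472.5  -7.6  26. ] yaw 60.0 shift m [ 0.0219 -0.0055 -0.0086] turn [-0.    0.46 -0.46] d -0.0
```

>>> carry_out(commands=[[0, -0.006, -0.009, 0, 0.4, -0.4], [0.01, -0.001, -0.002, 0, 0, 0], [0.01, -0.001, -0.002, 0, 0, 0], [0.002, 0, 0, 0, 0, 0]])

```text
t: 25.62
ee_pos: [458.9, -8.1, 4.8]
orientation: [0.411, 1.526, -0.409]
ft_force: [0.3, 0.4, -0.2]
width: 87.6
```

```bash
python3 -c "
from h import *
go((462.5,-8,4),60)"
```

```text
pos [458.9  -8.1   4.8] yaw 60.0 shift m [0.0008 0.0019 0.0031] turn [ 0.    0.27 -0.16] d -0.0
```

>>> carry_out(commands=[[0, 0.001, 0.002, 0, 0.3, 0], [0, 0, 0, 0, 0, 0], [0, 0, 0, 0, 0, 0], [0, 0, 0, 0, 0, 0], [0, 0, 0, 0, 0, 0]], grip=1.0)

```text
t: 26.25
ee_pos: [461.9, -8.3, 5.1]
orientation: [0.413, 1.531, -0.408]
ft_force: [0.0, 0.7, -0.7]
width: 61.1
```

```bash
python3 -c "
from h import *
T=load('top0');f=lambda x,y:(135+x/4-.4,130+y/4-.4)
print(plane(T,f(38,386),60),plane(T,f(102,417),8))
print(ctrl.get_obs()['width']);go((506,376,110),60)"
```

```text
[514.24488642 392.1987567   60.        ] [506.12852415 375.23880452   8.        ]
61.107901824318574
pos [461.9  -8.3   5.1] yaw 60.0 shift m [-0.1037  0.3552 -0.154 ] turn [-0.    0.   -0.19] d 0.0
```

>>> carry_out(commands=[[-0.05, 0, 0, 0, 0, 0], [-0.055, 0.02, -0.005, 0, 0, 0], [-0.02, 0.05, -0.012, 0, 0, 0], [0, 0.058, -0.014, 0, 0, 0], [0, 0.058, -0.014, 0, 0, 0], [0, 0.058, -0.014, 0, 0, 0], [0, 0.05, -0.012, 0, 0, 0], [0, 0.035, -0.008, 0, 0, 0]])

```text
t: 27.25
ee_pos: [559.9, 324.0, 135.2]
orientation: [0.418, 1.532, -0.411]
ft_force: [0.5, 0.6, -1.0]
width: 61.3
```

>>> carry_out(commands=[[0, 0, 0, 0, 0, 0], [0, 0, 0, 0, 0, 0]])

```text
t: 27.5
ee_pos: [559.3, 325.7, 134.3]
orientation: [0.415, 1.533, -0.409]
ft_force: [0.0, -1.0, -0.2]
width: 61.5
```

```bash
python3 -c "
from h import *
w=grab('wrist','w8')
print(ctrl.get_obs()['width'],proj(w,[[506,376,60],[506,376,8]]).round())
go((506,376,110),60)"
```

```text
60.961807760030844 [[347. 146.]
 [342. 142.]]
pos [559.4 325.6 134.4] yaw 59.9 shift m [ 0.0247  0.0167 -0.0715] turn [-0.14 -0.14 -0.2 ] d 0.1
```

View pics/w8.png

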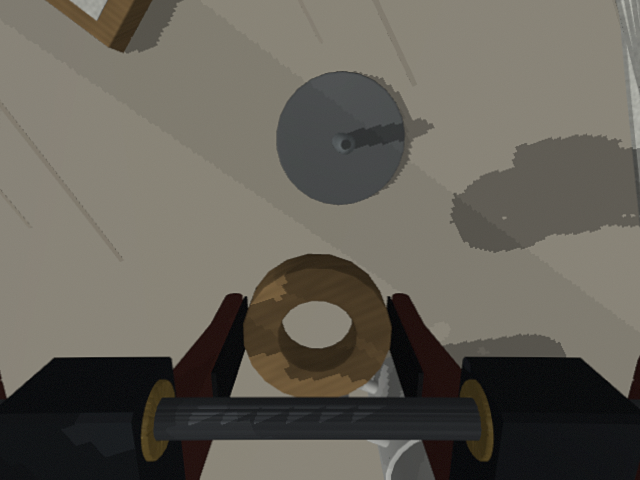

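The pin's tip is at (347,145), exactly as predicted, and the roll is held with its hole at about (317,327). I check the roll's centring in the grip.

```bash
python3 -c "
from h import *
w=load('w8');p,R=tool()
q=p-R[:,0]*15
print(proj(w,[q,q+R[:,2]*16,q-R[:,2]*16,q+R[:,1]*31,q-R[:,1]*31, q+R[:,2]*31]).round())
print(proj(w,[p+R[:,0]*5-R[:,2]*31]).round())
go((507,376,110),60)
"
```

```text
[[319. 337.]
 [318. 371.]
 [319. 301.]
 [395. 337.]
 [242. 337.]
 [318. 402.]]
[[319. 250.]]
pos [559.4 325.6 134.4] yaw 59.9 shift m [ 0.0247  0.0172 -0.0706] turn [-0.14 -0.14 -0.2 ] d 0.1
```

>>> carry_out(commands=[[0, 0.007, -0.03, 0, 0, 0], [0, 0.007, -0.025, 0, 0, 0], [0, 0.003, -0.012, 0, 0, 0], [0, 0, 0, 0, 0, 0], [0, 0, 0, 0, 0, 0]])

```text
t: 28.18
ee_pos: [509.4, 369.0, 134.8]
orientation: [0.419, 1.532, -0.416]
ft_force: [-0.1, -0.3, 0.1]
width: 61.3
```

```bash
python3 -c "
from h import *
go((506.5,376,70),60)"
```

```text
pos [509.4 369.  134.8] yaw 59.5 shift m [ 0.0648  0.0045 -0.0059] turn [-0.49 -0.14 -0.08] d 0.5
```

>>> carry_out(commands=[[0, 0.005, -0.006, -0.4, 0, 0], [0.03, 0, 0, 0, 0, 0], [0.02, 0, 0, 0, 0, 0], [0, 0, 0, 0, 0, 0]])

```text
t: 28.68
ee_pos: [508.5, 376.6, 84.0]
orientation: [0.416, 1.532, -0.41]
ft_force: [0.6, 0.2, -0.7]
width: 61.5
```

```bash
python3 -c "
from h import *
go((506.5,376,20),60)"
```

```text
pos [508.5 376.6  84. ] yaw 59.8 shift m [ 0.064  -0.0017 -0.0014] turn [-0.17 -0.09 -0.18] d 0.2
```

>>> carry_out(commands=[[0.02, -0.0015, -0.0015, 0, 0, 0], [0.02, 0, 0, 0, 0, 0], [0.015, 0, 0, 0, 0, 0], [0, 0, 0, 0, 0, 0]])

```text
t: 29.18
ee_pos: [506.9, 376.5, 25.8]
orientation: [0.416, 1.531, -0.41]
ft_force: [-0.1, -0.1, -0.4]
width: 61.5
```

```bash
python3 -c "
from h import *
go((506.5,376,13),60)"
```

```text
pos [506.9 376.5  25.8] yaw 59.8 shift m [ 0.0128 -0.0007 -0.0001] turn [-0.18 -0.07 -0.22] d 0.2
```

>>> carry_out(commands=[[0.007, 0, 0, 0, 0, 0], [0.003, 0, 0, 0, 0, 0], [0, 0, 0, 0, 0, 0]])

```text
t: 29.55
ee_pos: [507.6, 377.0, 15.9]
orientation: [0.417, 1.53, -0.409]
ft_force: [-0.2, 0.3, -1.1]
width: 61.3
```

>>> carry_out(commands=[[0.003, 0, 0, 0, 0, 0], [0.001, 0, 0, 0, 0, 0]])

```text
t: 29.8
ee_pos: [508.0, 377.4, 13.0]
orientation: [0.417, 1.53, -0.408]
ft_force: [-1.9, -1.3, 8.8]
width: 61.4
```

Seated (8.8 N). Releasing and lifting.

>>> carry_out(commands=[[0, 0, 0, 0, 0, 0], [0, 0, 0, 0, 0, 0], [0, 0, 0, 0, 0, 0]], grip=0.0)

```text
t: 30.18
ee_pos: [508.4, 377.6, 13.5]
orientation: [0.418, 1.529, -0.407]
ft_force: [0.8, -0.3, 0.1]
width: 86.7
```

>>> carry_out(commands=[[-0.02, 0, 0, 0, 0, 0], [-0.04, 0, 0, 0, 0, 0], [-0.05, 0, 0, 0, 0, 0], [-0.015, 0, 0, 0, 0, 0]])

```text
t: 30.68
ee_pos: [507.6, 376.6, 144.1]
orientation: [0.418, 1.53, -0.408]
ft_force: [0.3, -0.0, -1.6]
width: 87.8
```

```bash
python3 -c "
from h import *
go((477.6,-193,135),60)"
```

```text
pos [507.6 376.6 144.1] yaw 59.8 shift m [ 0.0058 -0.5076  0.2603] turn [-0.17 -0.01 -0.36] d 0.2
```

>>> carry_out(commands=[[0, -0.05, 0.0256, 0, 0, 0], [0, -0.05, 0.0256, 0, 0, 0], [0, -0.05, 0.0256, 0, 0, 0], [0, -0.05, 0.0256, 0, 0, 0], [0, -0.05, 0.0256, 0, 0, 0], [0, -0.05, 0.0256, 0, 0, 0], [0, -0.05, 0.0256, 0, 0, 0], [0, -0.05, 0.0256, 0, 0, 0]])

```text
t: 31.68
ee_pos: [484.0, -80.7, 144.4]
orientation: [0.415, 1.525, -0.397]
ft_force: [0.6, 0.5, -0.4]
width: 87.9
```

```bash
python3 -c "
from h import *
go((477.6,-193,135),60)"
```

```text
pos [484.  -80.7 144.4] yaw 60.3 shift m [ 0.0084 -0.1008  0.0501] turn [ 0.27  0.23 -0.74] d -0.3
```

>>> carry_out(commands=[[0, -0.045, 0.023, 0, 0, 0], [0, -0.025, 0.012, 0, 0.2, -0.7], [0, -0.01, 0.005, 0, 0, 0], [0, 0, 0, 0, 0, 0], [0, 0, 0, 0, 0, 0]])

```text
t: 32.3
ee_pos: [477.0, -174.8, 144.0]
orientation: [0.411, 1.532, -0.41]
ft_force: [0.6, -0.8, 0.9]
width: 87.7
```

```bash
python3 -c "
from h import *
go((477.6,-193,35),60)
w=grab('wrist','w9');print(proj(w,[[477.6,-193,20]]))
hsv=cv2.cvtColor(w['pixels'],cv2.COLOR_BGR2HSV);m=cv2.inRange(hsv,(8,80,40),(25,255,255))
n,l,s,c=cv2.connectedComponentsWithStats(m)
for i in np.argsort(-s[1:,4])[:4]+1: print(s[i],c[i].round())
"
```

```text
pos [ 477.  -174.8  144. ] yaw 60.0 shift m [ 0.1089 -0.0156  0.0097] turn [-0.03 -0.03 -0.05] d 0.0
[[296.93744947 254.67604348]]
[ 267  219   60   62 1892] [296. 250.]
[  67  380   47   82 1739] [ 85. 422.]
[ 522  380   46   82 1735] [549. 422.]
[ 591  299   49   54 1522] [617. 324.]
```

The slim roll's blob is at (297,250), within 3 mm of the prediction.

>>> carry_out(commands=[[0.01, -0.0155, 0.007, 0, 0, 0], [0.04, 0, 0, 0, 0, 0], [0.04, 0, 0, 0, 0, 0], [0.015, 0, 0, 0, 0, 0], [0, 0, 0, 0, 0, 0]], grip=0.1)

```text
t: 32.98
ee_pos: [476.7, -192.5, 35.6]
orientation: [0.407, 1.53, -0.406]
ft_force: [-0.5, 0.0, -1.2]
width: 79.0
```

```bash
python3 -c "
from h import *
go((475.5,-191.5,4),60)"
```

```text
pos [ 476.7 -192.5   35.6] yaw 60.3 shift m [ 0.0316  0.0003 -0.0016] turn [ 0.26  0.11 -0.05] d -0.3
```

>>> carry_out(commands=[[0.016, 0, -0.002, 0, 0, 0], [0.011, 0, 0, 0, 0, 0], [0.003, 0, 0, 0, 0, 0], [0, 0, 0, 0, 0, 0]])

```text
t: 33.48
ee_pos: [476.7, -192.3, 5.9]
orientation: [0.406, 1.526, -0.406]
ft_force: [0.1, 1.1, -0.9]
width: 79.2
```

>>> carry_out(commands=[[0, 0, 0, 0, 0, 0], [0, 0, 0, 0, 0, 0], [0, 0, 0, 0, 0, 0], [0, 0, 0, 0, 0, 0], [0, 0, 0, 0, 0, 0]], grip=1.0)

```text
t: 34.1
ee_pos: [477.5, -192.6, 6.9]
orientation: [0.406, 1.524, -0.406]
ft_force: [-0.0, 0.1, 0.2]
width: 45.5
```

```bash
python3 -c "
from h import *
go((560,330,135),60)"
```

```text
pos [ 477.5 -192.6    6.9] yaw 60.3 shift m [-0.1288  0.495  -0.1863] turn [ 0.29  0.46 -0.09] d -0.3
```

>>> carry_out(commands=[[-0.04, 0, 0, 0, 0.4, 0], [-0.055, 0, 0, 0, 0, 0], [-0.03, 0.03, -0.0155, 0, 0, 0], [0, 0.05, -0.026, 0, 0, 0], [0, 0.05, -0.026, 0, 0, 0], [0, 0.05, -0.026, 0, 0, 0], [0, 0.05, -0.026, 0, 0, 0], [0, 0.05, -0.026, 0, 0, 0]])

```text
t: 35.1
ee_pos: [491.9, 128.4, 137.6]
orientation: [0.415, 1.526, -0.41]
ft_force: [0.3, 0.3, -0.5]
width: 45.4
```

```bash
python3 -c "
from h import *
print(ctrl.get_obs()['width']);go((507,376,135),60)"
```

```text
45.42144954870347
pos [491.9 128.4 137.6] yaw 59.8 shift m [ 0.0031  0.2216 -0.1114] turn [-0.17  0.24 -0.25] d 0.2
```

>>> carry_out(commands=[[0, 0.05, -0.025, 0, 0.2, -0.2], [0, 0.05, -0.025, 0, 0, 0], [0, 0.045, -0.0225, 0, 0, 0], [0, 0.03, -0.015, 0, 0, 0], [0, 0.015, -0.008, 0, 0, 0], [0, 0, 0, 0, 0, 0], [0, 0, 0, 0, 0, 0]])

```text
t: 35.98
ee_pos: [502.9, 349.9, 137.2]
orientation: [0.408, 1.531, -0.409]
ft_force: [-0.8, 0.8, -0.3]
width: 45.4
```

```bash
python3 -c "
from h import *
go((506.5,376,75),60)"
```

```text
pos [502.9 349.9 137.2] yaw 60.1 shift m [ 0.0622  0.0245 -0.0099] turn [0.12 0.05 0.01] d -0.1
```

>>> carry_out(commands=[[0, 0.018, -0.0075, 0, 0, 0], [0, 0.007, -0.0025, 0, 0, 0], [0.02, 0, 0, 0, 0, 0], [0.02, 0, 0, 0, 0, 0], [0, 0, 0, 0, 0, 0], [0, 0, 0, 0, 0, 0]])

```text
t: 36.72
ee_pos: [506.7, 374.9, 93.0]
orientation: [0.409, 1.533, -0.414]
ft_force: [-0.1, -0.5, -0.7]
width: 45.4
```

```bash
python3 -c "
from h import *
go((506.5,376,42),60)"
```

```text
pos [506.7 374.9  93. ] yaw 59.9 shift m [ 0.051   0.001  -0.0007] turn [-0.06 -0.02  0.18] d 0.1
```

>>> carry_out(commands=[[0.02, 0.001, 0, 0, 0, 0], [0.017, 0, 0, 0, 0, 0], [0.01, 0, 0, 0, 0, 0], [0, 0, 0, 0, 0, 0]])

```text
t: 37.22
ee_pos: [507.0, 375.5, 42.6]
orientation: [0.409, 1.533, -0.414]
ft_force: [0.4, 0.4, -0.5]
width: 45.1
```

>>> carry_out(commands=[[0.004, 0, 0, 0, 0, 0], [0, 0, 0, 0, 0, 0]])

```text
t: 37.48
ee_pos: [507.4, 375.7, 38.7]
orientation: [0.409, 1.532, -0.413]
ft_force: [-0.2, -0.3, -0.6]
width: 45.6
```

>>> carry_out(commands=[[0.002, 0, 0, 0, 0, 0], [0.001, 0, 0, 0, 0, 0]])

```text
t: 37.72
ee_pos: [507.9, 376.1, 36.3]
orientation: [0.41, 1.531, -0.413]
ft_force: [-0.1, -0.3, -0.7]
width: 45.2
```

>>> carry_out(commands=[[0.002, 0, 0, 0, 0, 0], [0.001, 0, 0, 0, 0, 0]])

```text
t: 37.98
ee_pos: [508.0, 376.3, 34.8]
orientation: [0.411, 1.531, -0.412]
ft_force: [-3.2, -3.1, 13.5]
width: 45.5
```

Seated at the expected height (TCP 35). Opening and rising.

>>> carry_out(commands=[[0, 0, 0, 0, 0, 0], [0, 0, 0, 0, 0, 0], [0, 0, 0, 0, 0, 0]], grip=0.1)

```text
t: 38.35
ee_pos: [508.2, 376.4, 35.1]
orientation: [0.411, 1.53, -0.412]
ft_force: [0.1, -0.3, -0.1]
width: 72.3
```

>>> carry_out(commands=[[-0.02, 0, 0, 0, 0, 0], [-0.04, 0, 0, 0, 0, 0], [-0.05, 0, 0, 0, 0, 0], [-0.05, 0, 0, 0, 0, 0], [0, -0.05, 0.025, 0, 0, 0], [0, -0.055, 0.027, 0, 0, 0], [0, -0.055, 0.027, 0, 0, 0], [0, -0.03, 0.015, 0, 0, 0]])

```text
t: 39.35
ee_pos: [496.2, 162.9, 210.1]
orientation: [0.412, 1.522, -0.402]
ft_force: [-0.1, -0.1, -0.0]
width: 79.1
```

>>> carry_out(commands=[[0, -0.05, -0.03, 0, 0, 0], [0, -0.05, -0.03, 0, 0, 0], [0, -0.02, -0.01, 0, 0, 0], [0, 0, 0, 0, 0, 0], [0, 0, 0, 0, 0, 0]])

```text
t: 39.98
ee_pos: [374.5, 90.0, 213.4]
orientation: [0.419, 1.512, -0.402]
ft_force: [0.5, 0.9, 0.5]
width: 79.1
```

```bash
python3 -c "
from h import *
a=grab('top','t9')['pixels'];b=grab('scene','s9')['pixels']
f=lambda i,x,y,w,h,s:cv2.resize(i[y:y+h,x:x+w],None,fx=s,fy=s,interpolation=cv2.INTER_CUBIC)
cv2.imwrite('pics/f1.png',cv2.convertScaleAbs(np.vstack([f(a,120,105,440,180,1.8),f(b,90,190,440,140,1.8)]),alpha=1.5))
print(tool()[0])"
```

```text
[374.529932    90.11410619 212.98477013]
```

View pics/f1.png

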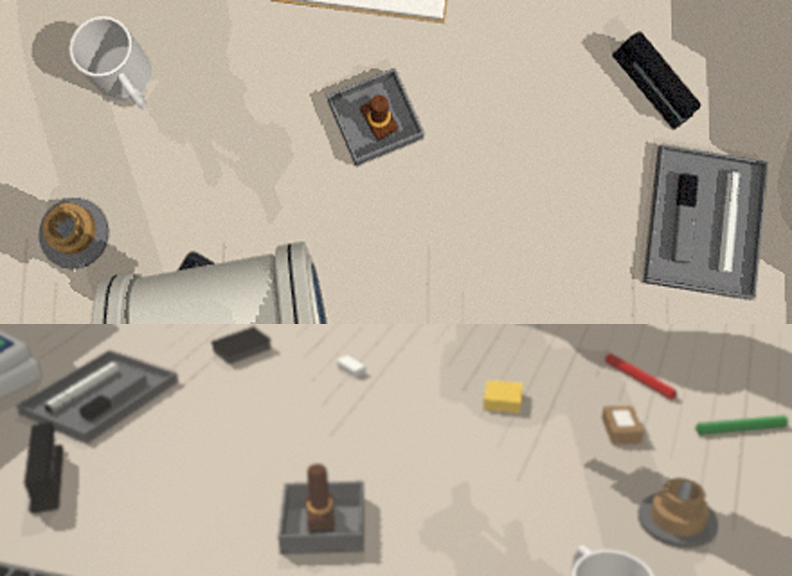

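The final view (crop pixels) shows the stamp upright in its tray (378,115) and the pens flat and apart in theirs (685,215 and 730,220). The wide roll is at the bottom with the slim one on top over the pin (70,225), and the mug and stapler look unmoved. Handing in.

```bash
python3 -c "
from h import *
a=load('top0')['pixels'].astype(int);b=load('t9')['pixels'].astype(int)
for n,(x,y,w,h) in dict(mug=(155,110,50,55),stapler=(458,120,54,56)).items(): print(n,abs(a-b)[y:y+h,x:x+w].mean().round(1))
print(ctrl.get_obs()['t'],ctrl.close_job())"
```

```text
mug 10.0
stapler 4.9
the job is handed in; nothing more can be done
40.075 None
```

The desk is tidied and the job was handed in at 40.1 s of the 128 s allowed; no verdict was reported.

- **Pen tray:** the highlighter and the marker (the white one, not the green or red) lie flat on the floor, side by side.
- **Stamp tray:** the stamp stands upright.
- **Tape stand:** the wide roll is over the pin at the bottom, with the slim roll on top.

**Checks:**
- The last top and scene pictures show all five things in place and the gripper clear.
- Each thing was set down until the wrist force showed contact, reading 7 to 17 N; none was dropped.
- The mug and stapler look unmoved. Comparing before and after pictures gave small mean differences (10.0 for the mug, 4.9 for the stapler), which I put down to changed shadows. I did not measure either one's position again.
- Wrist-camera positions differed from the two-view measurements by 3 to 4 mm at the stamp and both rolls, and I corrected each before gripping. A second triangulation of the stamp's handle top gave 61 mm against the expected 74, so I did not use it.
- The marker turned about 30° when gripped, but lay flat again after release.

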